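# Load the analyser with sample holders

## Robot

A 6-joint arm with a two-finger parallel gripper is mounted at the origin on the work surface. World frame = base frame: x ahead of the robot, y to its left, z up, the work surface at z = 0. Lengths are in m, angles in rad, forces in N, time in s.
With the tool pointing down it reaches from about 0.325 to 0.775 m from the base axis. Payload 9.3 kg.
Tool frame: the origin (TCP) lies between the finger pads; the fingertips stand 8 mm ahead of it and the grasp point (between the pads) lies 11 mm behind it; z points along the fingers, y is the line along which they close (so a half turn about z gives the same grasp; the last joint's range is limited). The gripper opens to 85 mm and grips with 20 to 120 N. Pads are 22 mm wide; open, the fingers measure 114 mm over their backs; the gripper's body (76 mm by 85 mm) begins 54 mm behind the grasp point. The pads swing forward as they close: fully open they stand 13 mm farther back than shut.
Start: joints at [-1.303, 0.259, 0.021, 1.334, 0, 1.418], TCP at [0.225, -0.502, 0.239] pointing down, gripper open.
Joint ranges: [-3.04, 3.04], [-0.91, 1.82], [-1.04, 1.36], [-1.92, 1.95], [-1.52, 1.45], [-3.14, 3.14]. Speed limits (rad/s): [2.22, 2.22, 2.79, 3.14, 3.14, 3.14].

## Interface

Orientations are given as [roll, pitch, yaw] about the fixed x, y, z axes, in that order (R = Rz(yaw) Ry(pitch) Rx(roll)).
In Python, from station import ctrl gives the robot as it stands. Calls block until the motion is done:
- ctrl.move_to(position, orientation): joint-space move of the TCP to a pose.
- ctrl.move_straight(position, frame=None, feed=0.15, max_force=None): straight line of the TCP; frame=None keeps the orientation; feed is the mean speed in m/s. With max_force (N) it stops when the force on the tool has changed by that much, and returns True; else False.
- ctrl.goto_joints(angles): joint-space move.
- ctrl.gripper_open() and ctrl.gripper_close(): open the fingers fully, or close them until they stop; the grip force is fixed at half the most.
- ctrl.hold(seconds).
- ctrl.solve_ik(position, orientation): joint angles nearest the present ones, or None.
- ctrl.get_obs(): the state.
- ctrl.get_image(name): name is "side" or "top"; returns a dict with "frame" (420x560x3 uint8, red, green, blue), "mtx" (3x3 intrinsics, pixels), "world_to_cam" (4x4, takes a point from world to camera coordinates). Camera axes: x right, y down, z forward; pixel columns grow to the right and rows downward; lengths in m; the calibration is good to about 2 mm. A picture is of the moment at which its call begins. There is no depth.
A pose or a line that the arm cannot do raises ctrl.MotionError and nothing moves.
- ctrl.finish_job(): hands the job in; it is judged then, once.
The state is a dict: "time": time; "q": joint angles; "qd": joint speeds; "joint_efforts": joint torques, N m; "tcp_pos": TCP position; "ee_rot": TCP orientation; "force": force on the tool from outside, world axes, zero at the start; "moment": the same for the moment, N m; "grip_width": finger opening in m; "grip_force": force on a finger pad.
Only numpy, scipy, OpenCV 4.12 (cv2) and the standard library are available. Lean on these libraries where they do the work, as an engineer would, in place of code of your own. Each camera call takes 0.05 s, during which the arm holds its last target. There are 200 camera calls.

## Task

Slide the analyser's hatch open, put every sample holder from the mat into a well of its own, and snap each one fully home by pressing it straight down with the hand press, not with the fingers. Then stand the hand press upright in its rest again and slide the hatch shut against the frame, leaving the other things on the bench where they are.

Things in the scene. Friction and masses are not known exactly. Their poses are not given: they have to be found in the camera images.
- analyser: fixed white bench analyser: sample deck, top 90 mm above the bench, 520 mm along its y (-260 to 260), front edge x = -85 mm; 190 mm high head from x = 100 mm back. Origin on the bench; x points to the head, y along the hatch's track; x = 0 runs through all wells and the hatch's middle. 20 mm high rails at x = -71, 71 mm; the frame the hatch closes against is a 20 mm high bar at y = -250 mm
- hatch (a joint): clear hatch plate, 132 x 235 mm, 5 mm thick, sliding level, its underside 13 mm above the deck. 0 = shut over all wells, against the frame; grows to 0.245 m (fully open) along the analyser's +y. Friction 2.5 N, stays where left. Shut, it clears holders that are home by 7 mm but hits one standing proud
- hatch_pull (a point): middle of the top of the hatch's black pull: an upright fin 60 mm wide (analyser's x), 10 mm thick (its y), 30 mm high above the plate, so the plate's top is 30 mm and the deck 48 mm below this point; 15 mm from the hatch's leading (-y) edge. Can be pushed from either side or pinched from above
- press: hand press, a stamp-like tool 82 mm tall, 0.25 kg: a flat round rubber foot 36 mm across, a steel body 40 mm across up to z = 40 mm, above it an upright wooden grip 26 mm across from z = 40 to 82 mm. The fingertips can bear on the body's shoulder (z = 40 mm) while pressing. Origin in the middle of the foot's underside, z up the grip
- press_rest: rest of the hand press, fixed to the bench: a 90 mm square grey base with a round dish, 52 mm inside, whose rim stands 12 mm above the bench and whose floor is 3 mm above it. Origin on the bench under the middle of the dish; the press stands upright in it
- mat: thin grey cloth mat, 180 x 180 mm, no height to speak of, on which the sample holders are laid out. Origin in its middle. Mat and press rest may change sides of the bench
- well1 (a point): middle of the floor of round sample well 1 of 4 (analyser's y = -205 mm), 41 mm across, 34 mm deep below the deck's top, z up. Three spring balls in its wall stop a holder that is put in about 11 mm above the floor; pressed with some 9 to 14 N it snaps past them down to the floor and is kept there. Any holder fits any well, one in each
- holder1: sample holder 1, 0.08 kg, may be absent (None); all alike: an aluminium puck 40 mm across and 20 mm high with a catch groove round its middle, its lower edge bevelled (32 mm across at the bottom, bevel 4 mm high), a fired ceramic disc in the underside and a grip hub on top, 20 mm across, from z = 20 to z = 40 mm. Origin in the middle of the underside, z up
- well2 (a point): middle of the floor of round sample well 2 of 4 (analyser's y = -150 mm), 41 mm across, 34 mm deep below the deck's top, z up. Three spring balls in its wall stop a holder that is put in about 11 mm above the floor; pressed with some 9 to 14 N it snaps past them down to the floor and is kept there. Any holder fits any well, one in each
- holder2: sample holder 2, 0.08 kg, may be absent (None); all alike: an aluminium puck 40 mm across and 20 mm high with a catch groove round its middle, its lower edge bevelled (32 mm across at the bottom, bevel 4 mm high), a fired ceramic disc in the underside and a grip hub on top, 20 mm across, from z = 20 to z = 40 mm. Origin in the middle of the underside, z up
- well3 (a point): middle of the floor of round sample well 3 of 4 (analyser's y = -95 mm), 41 mm across, 34 mm deep below the deck's top, z up. Three spring balls in its wall stop a holder that is put in about 11 mm above the floor; pressed with some 9 to 14 N it snaps past them down to the floor and is kept there. Any holder fits any well, one in each
- holder3: sample holder 3, 0.08 kg, may be absent (None); all alike: an aluminium puck 40 mm across and 20 mm high with a catch groove round its middle, its lower edge bevelled (32 mm across at the bottom, bevel 4 mm high), a fired ceramic disc in the underside and a grip hub on top, 20 mm across, from z = 20 to z = 40 mm. Origin in the middle of the underside, z up
- well4 (a point): middle of the floor of round sample well 4 of 4 (analyser's y = -40 mm), 41 mm across, 34 mm deep below the deck's top, z up. Three spring balls in its wall stop a holder that is put in about 11 mm above the floor; pressed with some 9 to 14 N it snaps past them down to the floor and is kept there. Any holder fits any well, one in each
- holder4: sample holder 4, 0.08 kg, may be absent (None); all alike: an aluminium puck 40 mm across and 20 mm high with a catch groove round its middle, its lower edge bevelled (32 mm across at the bottom, bevel 4 mm high), a fired ceramic disc in the underside and a grip hub on top, 20 mm across, from z = 20 to z = 40 mm. Origin in the middle of the underside, z up
- crucible: small lidded porcelain crucible, 42 mm across, 45 mm tall, a bystander; origin in the middle of its underside
- test_tile: half-glazed terracotta test tile, 75 x 45 x 8 mm, a bystander; origin in the middle of its underside
- slip_bowl: white porcelain bowl, 104 mm across, 42 mm tall, a bystander; origin in the middle of its underside
- glass_jar: glass jar with white cap, 64 mm across, 75 mm tall, a bystander; origin in the middle of its underside
- spatula: flat steel laboratory spatula with a wooden handle, 170 mm long, 9 mm high, lying along its x axis, a bystander; origin in the middle of its underside
- mortar: white porcelain mortar, 100 mm across, 50 mm tall, a bystander; origin in the middle of its underside
There are look-alikes about, which are no part of the job. What is shaped like the holder1 but pink or red is not meant.

How it is judged:
By the outcome, as a careful person would: the job done as asked, in the order asked, and still so for the second after the job is handed in, with the robot touching nothing.
Of holder1, holder2, holder3, holder4 only 3 to 4 are there at a start; the rules pass over those that are not, and their reading is None.
At some moment in a run one of holder1, holder2, holder3, holder4 may be knocked a few centimetres aside while the robot is not near it.
It also fails if it takes over 200 s, if anything falls off the work surface, if the arm or the gripper's body presses on something with over 40 N, if the wrist force passes 120 N, or if a joint passes its speed limit or range.

## Working session

There is one attempt and no reset: what is moved stays moved. The work goes in short steps, each a Python script; the robot and the scene stay as the last script left them, time stands still between calls to the robot, and variables do not carry over. Pictures are saved under pics/ and viewed, at most 14 in all, crops included, and the job is handed in when it is done.

```bash
ls; mkdir -p pics; python3 - <<'E'
from station import ctrl
import cv2,numpy as np
for n in("top","side"):
    d=ctrl.get_image(n); cv2.imwrite(f"pics/{n}0.png",d["frame"][:,:,::-1]); np.savez(f"{n}cam.npz",m=d["mtx"],w=d["world_to_cam"])
    print(n,d["mtx"].round(1).tolist(),d["world_to_cam"].round(3).tolist())
o=ctrl.get_obs();print({k:np.round(v,3) for k,v in o.items()})
E
```

```text
pics
top [[408.7, 0.0, 281.5], [0.0, 408.7, 206.1], [0.0, 0.0, 1.0]] [[-0.007, -1.0, -0.004, 0.014], [-0.987, 0.008, -0.16, 0.478], [0.16, 0.003, -0.987, 1.062], [0.0, 0.0, 0.0, 1.0]]
side [[404.7, 0.0, 283.2], [0.0, 404.7, 208.3], [0.0, 0.0, 1.0]] [[-0.964, -0.265, -0.01, 0.448], [-0.133, 0.517, -0.845, 0.154], [0.229, -0.814, -0.534, 0.961], [0.0, 0.0, 0.0, 1.0]]
{'time': np.float64(0.1), 'q': array([-1.303,  0.259,  0.021,  1.334, -0.   ,  1.418]), 'qd': array([-0.002, -0.001,  0.001, -0.001, -0.002, -0.001]), 'joint_efforts': array([ 6.0000e-03, -5.5669e+01,  3.4507e+01,  1.2000e-02, -0.0000e+00,
       -0.0000e+00]), 'tcp_pos': array([ 0.225, -0.502,  0.239]), 'ee_rot': array([-3.14 , -0.   ,  0.421]), 'force': array([ 0.226,  0.371, -0.298]), 'moment': array([0.017, 0.01 , 0.025]), 'grip_force': np.float64(0.0), 'grip_width': np.float64(0.085)}
```

View pics/top0.png

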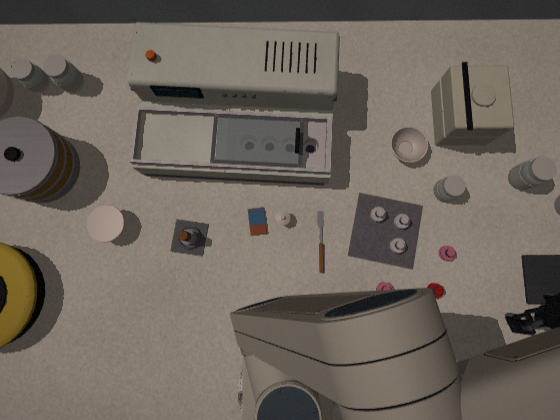

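View pics/side0.png

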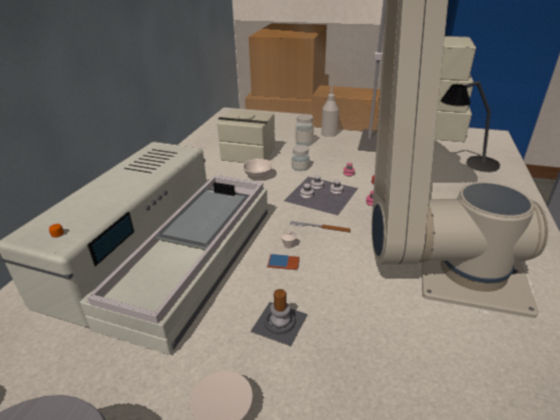

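The top view shows the hatch covering columns 212–302 (slightly open, well 1 visible at 311,148). The press stands in its rest at (188,238). Holder candidates are the grey-white ones on the mat at (378,213), (403,221) and (399,246). The look-alikes are pink or red, at (447,253), (386,289) and (436,290), all off the mat. I choose the three on the mat and check them in a crop.

```bash
cat > cam.py <<'E'
import numpy as np,cv2
def ray(n,uv,z):
    "world point at height z seen at pixel uv of camera n"
    d=np.load(f"{n}cam.npz"); R,t=d['w'][:3,:3],d['w'][:3,3]
    c=-R.T@t; v=R.T@np.linalg.solve(d['m'],[*uv,1]); return c+v*(z-c[2])/v[2]
def proj(n,P):
    d=np.load(f"{n}cam.npz"); p=d['m']@(d['w'][:3,:3]@np.atleast_2d(P).T+d['w'][:3,3:]); return (p[:2]/p[2]).T
E
python3 - <<'E'
import cv2
a=cv2.imread("pics/top0.png")
cv2.imwrite("pics/c1.png",cv2.resize(a[100:200,125:345],None,fx=3.6,fy=3.6,interpolation=cv2.INTER_CUBIC))
b=cv2.resize(a[190:300,345:460],None,fx=4,fy=4,interpolation=cv2.INTER_CUBIC)
c=cv2.resize(a[210:265,165:215],None,fx=6,fy=6,interpolation=cv2.INTER_CUBIC)
import numpy as np
m=np.zeros((440,770,3),np.uint8);m[:b.shape[0],:b.shape[1]]=b;m[:c.shape[0],465:465+c.shape[1]]=c
cv2.imwrite("pics/c2.png",m)
E
```

```text
(no output)
```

View pics/c1.png

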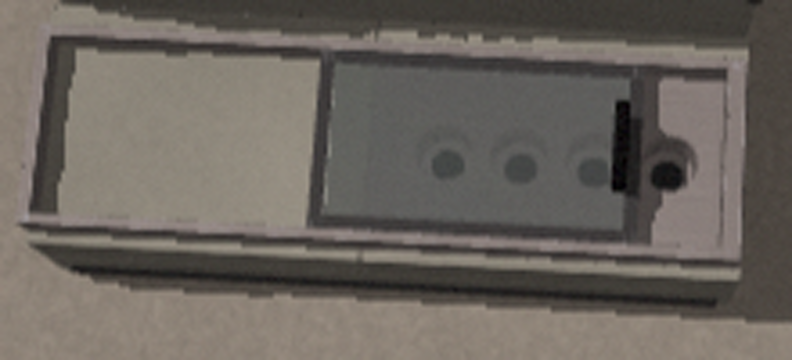

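View pics/c2.png

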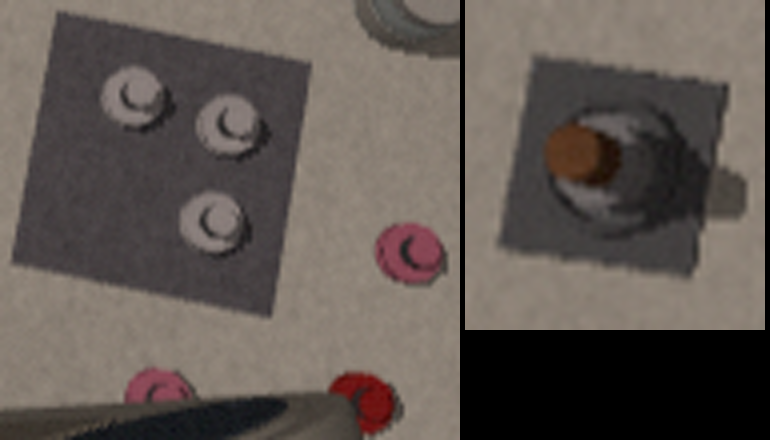

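The mat crop confirms three grey aluminium holders on the mat. The three look-alikes are pink or red and lie off it. Next come the metric positions.

```bash
python3 - <<'E'
from cam import *
def c1(u,v): return ((u+.5)/3.6-.5+125,(v+.5)/3.6-.5+100)
def c2(u,v): return ((u+.5)/4-.5+345,(v+.5)/4-.5+190)
def c3(u,v): return ((u-465+.5)/6-.5+165,(v+.5)/6-.5+210)
for nm,p,z in [("fTR",(747,48),.11),("fBR",(740,262),.11),("fTL",(50,38),.11),("fBL",(22,222),.11)]+[("well_rim",(x,y),.09) for x,y in[(669,160),(446,154),(521,158)]]+[("well_floor",(x,y),.056) for x,y in[(448,165),(520,169),(667,175)]]+[("pullT",(622,101),.138),("pullB",(620,191),.138),("pullTL",(616,101),.138),("pullTR",(630,101),.138),("deckfrontR",(740,278),.09),("deckfrontL",(30,240),.09),("hatchR",(636,150),.108),("hatchL",(322,140),.108)]: print(nm,ray("top",c1(*p),z).round(4))
for p in [(143,92),(238,121),(221,221)]: print("hub",ray("top",c2(*p),.04).round(4))
for p in [(133,98),(228,127),(213,223)]: print("puck",ray("top",c2(*p),.018).round(4))
for p in [(57,12),(311,64),(272,317),(12,262)]: print("mat",ray("top",c2(*p),0).round(4))
print("grip",ray("top",c3(574,153),.082).round(4))
for p in [(534,57),(729,84),(692,277),(500,245)]: print("rest",ray("top",c3(*p),0.003).round(4))
E
```

```text
fTR [ 0.7114 -0.1242  0.11  ]
fBR [ 0.5522 -0.1149  0.11  ]
fTL [0.7236 0.3822 0.11  ]
fBL [0.5858 0.3954 0.11  ]
well_rim [ 0.634  -0.0675  0.09  ]
well_rim [0.64   0.0953 0.09  ]
well_rim [0.6365 0.0405 0.09  ]
well_floor [0.6425 0.0967 0.056 ]
well_floor [0.6389 0.0424 0.056 ]
well_floor [ 0.6333 -0.0683  0.056 ]
pullT [ 0.6619 -0.032   0.138 ]
pullB [ 0.5966 -0.0297  0.138 ]
pullTL [ 0.6619 -0.0278  0.138 ]
pullTR [ 0.6618 -0.0376  0.138 ]
deckfrontR [ 0.5453 -0.117   0.09  ]
deckfrontL [0.5778 0.3966 0.09  ]
hatchR [ 0.6359 -0.0427  0.108 ]
hatchL [0.6454 0.1831 0.108 ]
hub [ 0.4578 -0.2547  0.04  ]
hub [ 0.4378 -0.3172  0.04  ]
hub [ 0.3713 -0.3023  0.04  ]
puck [ 0.4569 -0.253   0.018 ]
puck [ 0.4365 -0.3167  0.018 ]
puck [ 0.3714 -0.3031  0.018 ]
mat [ 0.5206 -0.2069  0.    ]
mat [ 0.4823 -0.3821  0.    ]
mat [ 0.3086 -0.3448  0.    ]
mat [ 0.347  -0.1696  0.    ]
grip [0.3978 0.2629 0.082 ]
rest [0.4496 0.3022 0.003 ]
rest [0.4363 0.2119 0.003 ]
rest [0.3482 0.2268 0.003 ]
rest [0.3633 0.3147 0.003 ]
```

```bash
cat > rob.py <<'E'
from station import ctrl
from cam import *
pi=np.pi
A=dict(o=np.array([.643,.136]),yaw=-.045)
def W(x,y):
    "analyser xy -> world xy"
    c,s=np.cos(A['yaw']),np.sin(A['yaw']); return A['o']+np.array([c*x-s*y,s*x+c*y])
def best(p,yaw):
    c=[(abs(q[5]),y) for y in (yaw,yaw+pi,yaw-pi) if (q:=ctrl.solve_ik(list(p),[pi,0,y])) is not None]
    return min(c)[1]
def go(xy,z,yaw=None):
    p=[*map(float,xy),z]; ctrl.move_to(p,[pi,0,best(p,yaw)])
def line(xy,z,feed=.15,f=None):
    return ctrl.move_straight([*map(float,xy),float(z)],feed=feed,max_force=f)
def st(msg=""):
    o=ctrl.get_obs(); print(msg,round(float(o['time']),1),'tcp',np.round(o['tcp_pos'],4),'F',np.round(o['force'],1),'w',round(float(o['grip_width']),4)); return o
def snap(tag):
    for n in("top","side"): cv2.imwrite(f"pics/{n}{tag}.png",ctrl.get_image(n)["frame"][:,:,::-1])
E
python3 - <<'E'
from rob import *
ctrl.gripper_close()
s=W(0,-.167-.032); print(s)
go(s,.25,A['yaw']); st("above")
print(line(s,.124,.1,8)); st("down")
print(line(W(0,.015+.02),.124,.08,14)); o=st("open")
l=np.array(o['tcp_pos'][:2])-A['o']; print("local",l)
b=W(0,-.05+.0); p=o['tcp_pos']; line(np.array(p[:2])-[0,.01],.124); line(np.array(ctrl.get_obs()['tcp_pos'][:2]),.25)
ctrl.gripper_open()
go((.40,-.30+.15),.30,A['yaw']+pi/2); st()
snap(1)
a=cv2.imread("pics/top1.png");b=cv2.imread("pics/side1.png")
m=np.vstack([cv2.resize(a[100:200,125:345],(792,300),interpolation=cv2.INTER_CUBIC)[:, :],cv2.resize(b[150:260,100:390],(792,300),interpolation=cv2.INTER_CUBIC)])
cv2.imwrite("pics/v1.png",m)
E
```

```text
[ 0.63404802 -0.06279855]
above 3.0 tcp [ 0.6339 -0.0636  0.25  ] F [ 0.2 -0.1  0. ] w 0.0001
False
down 4.4 tcp [ 0.6344 -0.0629  0.1247] F [-0.3 -0.2 -0.9] w 0.0002
True
open 6.6 tcp [0.6431 0.138  0.1238] F [-0.1 -6.7  3.7] w 0.0002
local [9.82628537e-05 2.03323134e-03]
 10.0 tcp [ 0.4005 -0.1499  0.2999] F [0.1 0.1 0.2] w 0.0851
```

View pics/v1.png

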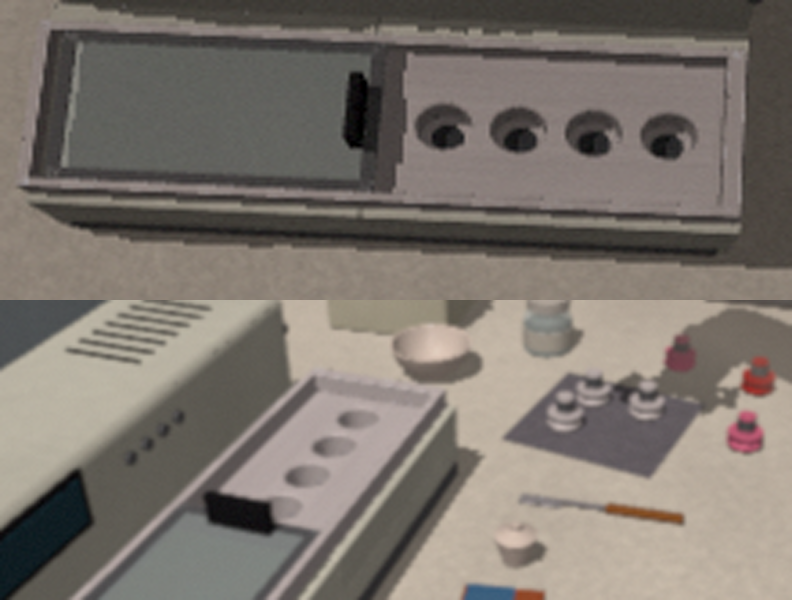

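The hatch is open and all four wells are clear. In the top crop their rims are at (444,127), (518,130), (593,133) and (668,136), and the three holders are still on the mat. I refine the analyser pose from the rims in both cameras.

```bash
cat > fit.py <<'E'
from cam import *
from scipy.optimize import minimize
from scipy.ndimage import map_coordinates
def fit_wells(tag,wells=(-.205,-.15,-.095,-.04),x0=(.643,.136,-.045)):
    t=np.linspace(0,2*np.pi,60,endpoint=False); out={}
    for n in ("top","side"):
        g=cv2.GaussianBlur(cv2.imread(f"pics/{n}{tag}.png",0).astype(float),(0,0),.8)
        ws=wells if n=="top" else wells[:3]
        def cost(p):
            ox,oy,yw=p*[.01,.01,.05]+x0; s=0
            for y in ws:
                for r,k in((.0235,1),(.0175,-1)):
                    l=np.c_[r*np.cos(t),y+r*np.sin(t)]; c,si=np.cos(yw),np.sin(yw)
                    P=np.c_[ox+c*l[:,0]-si*l[:,1],oy+si*l[:,0]+c*l[:,1],np.full(60,.09)]
                    uv=proj(n,P); s-=k*map_coordinates(g,[uv[:,1],uv[:,0]],order=1).mean()
            return s/len(ws)
        b=minimize(cost,np.zeros(3),method="Nelder-Mead",options=dict(xatol=1e-3,fatol=1e-3,initial_simplex=[[0,0,0],[.5,0,0],[0,.5,0],[0,0,.4]]))
        out[n]=b.x*[.01,.01,.05]+x0; print(n,out[n].round(4),round(b.fun,1))
        c,si=np.cos(out[n][2]),np.sin(out[n][2])
        print([ (round(out[n][0]-si*y,4),round(out[n][1]+c*y,4)) for y in wells])
    return out
if __name__=="__main__": fit_wells(1)
E
python3 fit.py
```

```text
top [ 0.6446  0.1377 -0.06  ] -47.7
[(np.float64(0.6323), np.float64(-0.0669)), (np.float64(0.6356), np.float64(-0.012)), (np.float64(0.6389), np.float64(0.0429)), (np.float64(0.6422), np.float64(0.0978))]
side [ 0.6451  0.138  -0.0609] -23.4
[(np.float64(0.6327), np.float64(-0.0666)), (np.float64(0.636), np.float64(-0.0117)), (np.float64(0.6394), np.float64(0.0432)), (np.float64(0.6427), np.float64(0.0981))]
```

Both cameras agree to 0.5 mm: analyser at (0.6448, 0.1378), yaw −0.0605. Next I fit the holders the same way and place the first one.

```bash
sed -i "s/^A=.*/A=dict(o=np.array([.6448,.1378]),yaw=-.0605)/" rob.py
cat > hold.py <<'E'
from cam import *
from scipy.optimize import minimize
t=np.linspace(0,2*np.pi,40,endpoint=False)
def circ(xy,r,z): return np.c_[xy[0]+r*np.cos(t),xy[1]+r*np.sin(t),np.full(40,z)]
def mask(n,rings,shape,S=4,off=(0,0)):
    m=np.zeros(shape,np.uint8)
    for part in rings:
        uv=np.vstack([proj(n,c) for c in part]); h=cv2.convexHull((((uv-off+.5)*S-.5)*16).round().astype(np.int32))
        cv2.fillConvexPoly(m,h,255,cv2.LINE_8,4)
    return m
def fit(n,tag,xy0,parts,W=26,span=.012,rng=3):
    im=cv2.imread(f"pics/{n}{tag}.png",0).astype(np.float32)
    c=proj(n,[[*xy0,.02]])[0].astype(int); off=c-W
    g=cv2.resize(im[off[1]:off[1]+2*W,off[0]:off[0]+2*W],None,fx=4,fy=4,interpolation=cv2.INTER_CUBIC)
    k=cv2.getStructuringElement(cv2.MORPH_ELLIPSE,(17,17))
    def cost(p):
        m=mask(n,parts(p),g.shape,4,off); r=cv2.dilate(m,k)-m
        return g[r>0].mean()-g[m>0].mean()
    xs=[(cost(np.array(xy0)+[a,b]),a,b) for a in np.arange(-span,span+1e-6,.004) for b in np.arange(-span,span+1e-6,.004)]
    _,a,b=min(xs); p0=np.array(xy0)+[a,b]
    r=minimize(cost,p0,method="Nelder-Mead",options=dict(xatol=1e-4,fatol=.01,initial_simplex=[p0,p0+[.002,0],p0+[0,.002]]))
    return r.x,-r.fun
def holder(p): return [[circ(p,.016,0),circ(p,.02,.004),circ(p,.02,.02)],[circ(p,.01,.02),circ(p,.01,.04)]]
def holders(tag,xys,span=.012):
    out=[]
    for xy in xys:
        a,sa=fit("top",tag,xy,holder,span=span); b,sb=fit("side",tag,xy,holder,span=span)
        print("holder top",a.round(4),round(sa),"side",b.round(4),round(sb)); out.append((a+b)/2)
    return out
E
cat > place.py <<'E'
from rob import *
def pick(xy,yaw):
    go(xy,.16,yaw); line(xy,.034,.1,8); ctrl.gripper_close(); o=st("grip"); line(xy,.20); return o
def place(y):
    w=W(0,y); go(w,.22,A['yaw']+pi/2); line(w,.130,.1); r=line(w,.0995,.03,5); st(f"placed stop={r}")
    ctrl.gripper_open(); line(w,.22)
E
python3 - <<'E'
from place import *
from hold import *
H=holders(1,[(.457,-.254),(.437,-.317),(.371,-.303)])
print(np.round(H,4))
np.save("H.npy",H)
if np.linalg.norm(H[2]-np.array([.371,-.303]))<.01:
    o=pick(H[2],0.)
    if o['grip_width']>.015: place(-.205)
    go((.45,.10),.30,A['yaw']+pi/2); st(); snap(2)
    a=cv2.imread("pics/top2.png");b=cv2.imread("pics/side2.png")
    cv2.imwrite("pics/v2.png",np.vstack([cv2.resize(a[125:265,225:435],(750,300)),cv2.resize(b[150:260,140:415],(750,300))]))
E
```

```text
holder top [ 0.4577 -0.2626] 13 side [ 0.4615 -0.2558] 33
holder top [ 0.4547 -0.2913] 7 side [ 0.441  -0.3195] 8
holder top [ 0.3702 -0.3033] 0 side [ 0.3746 -0.3039] 32
[[ 0.4596 -0.2592]
 [ 0.4479 -0.3054]
 [ 0.3724 -0.3036]]
grip 13.9 tcp [ 0.3725 -0.3036  0.0342] F [-0.5  1.   4.1] w 0.0174
placed stop=True 19.0 tcp [ 0.632  -0.0671  0.1001] F [-0.3 -1.5  1.6] w 0.0174
 23.1 tcp [0.4501 0.0999 0.2998] F [0.6 0.  0.4] w 0.0855
```

View pics/v2.png

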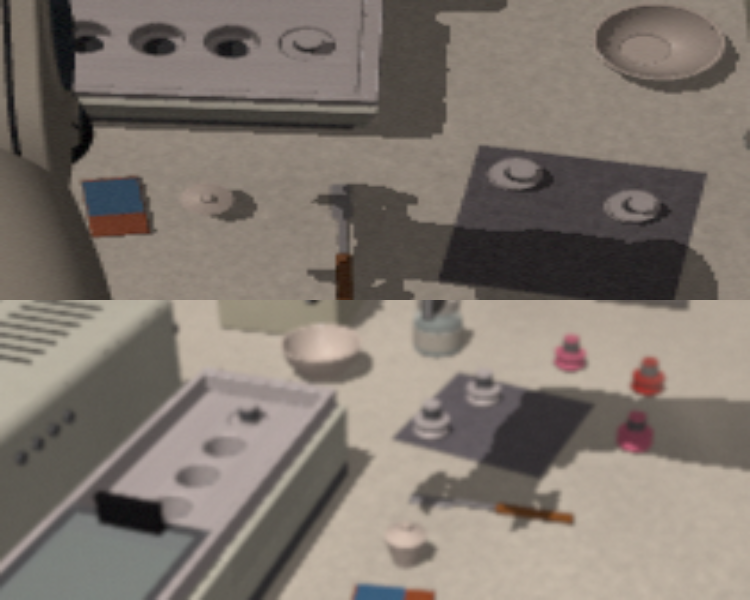

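The first holder is seated in well 1, in the top half of the composite at (308,42). The other two are still on the mat, at (517,173) and (634,206). I refit them on this unshadowed picture.

```bash
python3 - <<'E'
from place import *
from hold import *
# composite pixel -> image pixel check of hubs
for p in [(523,175),(642,205)]:
    print("hub",ray("top",((p[0]+.5)*210/750-.5+225,(p[1]+.5)*140/300-.5+125),.04).round(4))
H=holders(2,[(.4575,-.2538),(.4372,-.3170)],span=.008)
E
```

```text
hub [ 0.4749 -0.2306  0.04  ]
hub [ 0.4364 -0.3179  0.04  ]
holder top [ 0.4449 -0.2595] 4 side [ 0.4592 -0.2257] 3
holder top [ 0.4391 -0.3177] 47 side [ 0.4421 -0.3173] 12
```

The fit disagrees with the first position: the holder at (0.457,−0.254) was knocked to about (0.475,−0.231). I pick the unmoved one first, then look again. Closing along x centres the fingers on the axis I know least well.

```bash
python3 - <<'E'
from place import *
from hold import *
H=holders(2,[(.4749,-.2306)],span=.004)
o=pick((.4388,-.3176),pi/2)
if o['grip_width']>.015:
    place(-.15)
    go((.45,.10),.30,A['yaw']+pi/2); st(); snap(3)
    H=holders(3,[(.4749,-.2306)],span=.008)[0]
    if np.linalg.norm(H-[.4749,-.2306])<.006:
        o=pick(H,pi/2)
        if o['grip_width']>.015: place(-.095); go((.45,.15),.30,A['yaw']+pi/2); st()
snap(4)
a=cv2.imread("pics/top4.png");b=cv2.imread("pics/side4.png")
cv2.imwrite("pics/v4.png",np.vstack([cv2.resize(a[125:265,225:435],(750,300)),cv2.resize(b[150:260,140:415],(750,300))]))
E
```

```text
holder top [ 0.4817 -0.23  ] 47 side [ 0.4819 -0.2325] 14
grip 27.2 tcp [ 0.4389 -0.3177  0.0343] F [0.2 1.1 3.1] w 0.0177
placed stop=True 31.8 tcp [ 0.6356 -0.0124  0.1004] F [ 0.7 -1.   2.2] w 0.0173
 35.9 tcp [0.4501 0.1    0.2999] F [-0.4  0.4  0.5] w 0.0858
holder top [ 0.4815 -0.2299] 47 side [ 0.4828 -0.2333] 14
```

View pics/v4.png

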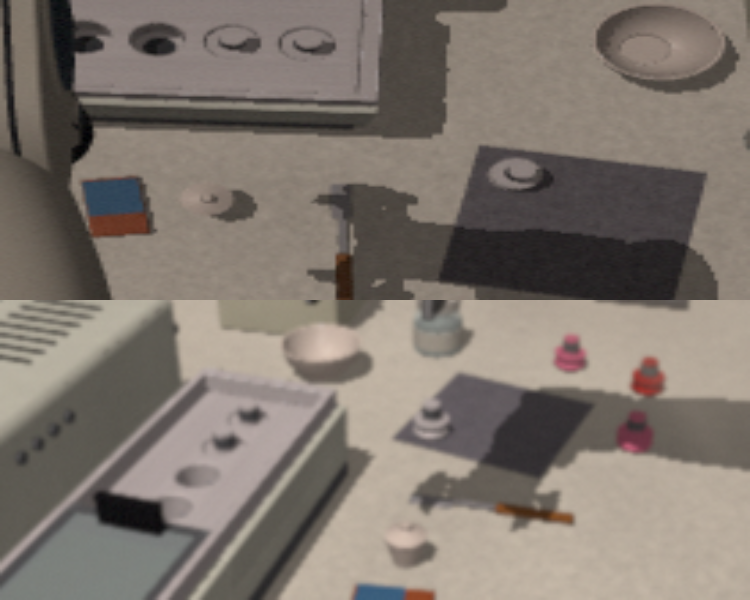

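Two holders are in wells 1 and 2, and the knocked one is still at (517,173). The top fit is strong (contrast 47) and repeats at (0.4816, −0.230); only my tight guard stopped the pick. Picking it now.

```bash
python3 - <<'E'
from place import *
o=pick((.4812,-.2305),pi/2)
if o['grip_width']>.015: place(-.095)
go((.45,-.20),.30,A['yaw']+pi/2); st()
snap(5)
a=cv2.imread("pics/top5.png");b=cv2.imread("pics/side5.png")
c=cv2.resize(a[120:175,225:345],(780,300),interpolation=cv2.INTER_CUBIC)
d=cv2.resize(a[210:265,160:225],(355,300),interpolation=cv2.INTER_CUBIC)
e=cv2.resize(b[280:350,240:320],(343,300),interpolation=cv2.INTER_CUBIC)
r=np.zeros((300,780,3),np.uint8); r[:,:355]=d; r[:,400:743]=e
cv2.imwrite("pics/v5.png",np.vstack([c,r]))
E
```

```text
grip 40.2 tcp [ 0.4814 -0.2306  0.0343] F [-0.4  0.7  3.5] w 0.0174
placed stop=True 44.2 tcp [0.6389 0.0425 0.1193] F [ 0.6 -1.8 -0.3] w 0.0174
 46.9 tcp [ 0.4505 -0.1996  0.2995] F [-0.1  0.4  0.1] w 0.0858
```

View pics/v5.png

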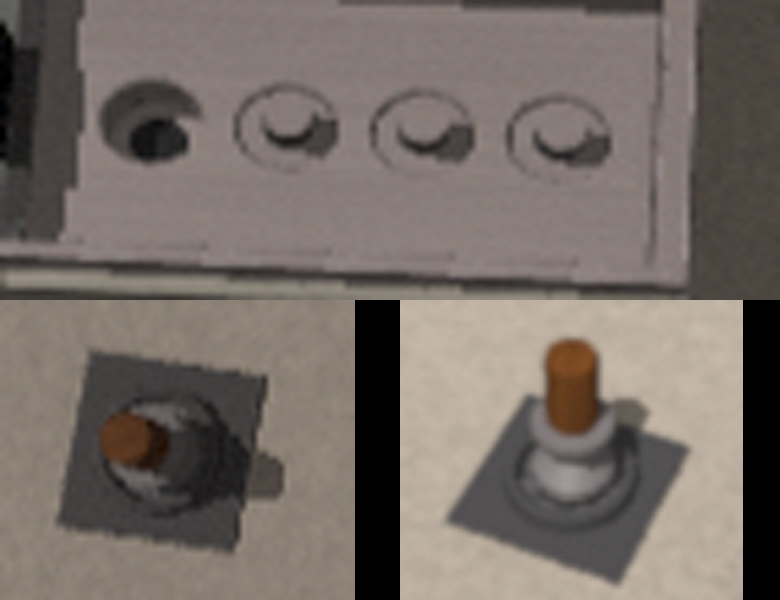

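All three holders sit proud in wells 1–3 with their rings concentric. The press stands upright in its rest, with the grip top at (130,440) in the left crop and (572,357) in the right crop. Next I locate the grip in both views, pick up the press and press.

```bash
cat > press.py <<'E'
from rob import *
def stamp(y):
    w=W(0,y); go(w,.24,A['yaw']+pi/2); line(w,.170,.12); r=line(w,.142,.02,28); o=st(f"stamp {y} stop={r}"); line(w,.24); return o
E
python3 - <<'E'
from press import *
a=ray("top",((130+.5)*65/355-.5+160,(140+.5)*55/300-.5+210),.082+.003)
b=ray("side",((572-400+.5)*80/343-.5+240,(57+.5)*70/300-.5+280),.085)
print(a.round(4),b.round(4))
g=((a+b)/2)[:2]
if np.linalg.norm((a-b)[:2])<.006:
    go(g,.20,pi/2); print(line(g,.055,.08,6)); st("at"); ctrl.gripper_close(); o=st("grip")
    line(g,.20)
    st("lift")
    np.save("g.npy",[*g,o['tcp_pos'][2]])
    stamp(-.095)
E
```

```text
[0.3971 0.2605 0.085 ] [0.3985 0.2646 0.085 ]
False
at 50.9 tcp [0.398  0.2627 0.0553] F [ 0.2 -0.6 -1.1] w 0.0852
grip 51.5 tcp [0.3978 0.2626 0.0551] F [-0.9  0.2  2.2] w 0.0247
lift 52.6 tcp [0.3974 0.2623 0.1991] F [ 0.6 -0.3 -3.3] w 0.0247
stamp -0.095 stop=True 56.8 tcp [0.6392 0.0429 0.1481] F [-1.9 -0.1  6.2] w 0.0247
```

```bash
python3 - <<'E'
from press import *
stamp(-.15); stamp(-.205)
go((.45,-.0),.30,A['yaw']+pi/2); snap(6)
a=cv2.imread("pics/top6.png");b=cv2.imread("pics/side6.png")
cv2.imwrite("pics/v6.png",np.vstack([cv2.resize(a[120:175,225:345],(720,300),interpolation=cv2.INTER_CUBIC),cv2.resize(b[150:260,140:404],(720,300),interpolation=cv2.INTER_CUBIC)]))
E
```

```text
stamp -0.15 stop=True 59.7 tcp [ 0.6359 -0.012   0.148 ] F [-1.9  0.   6.3] w 0.0247
stamp -0.205 stop=True 62.6 tcp [ 0.6325 -0.0668  0.1481] F [-0.7  0.7  6.2] w 0.0251
```

View pics/v6.png

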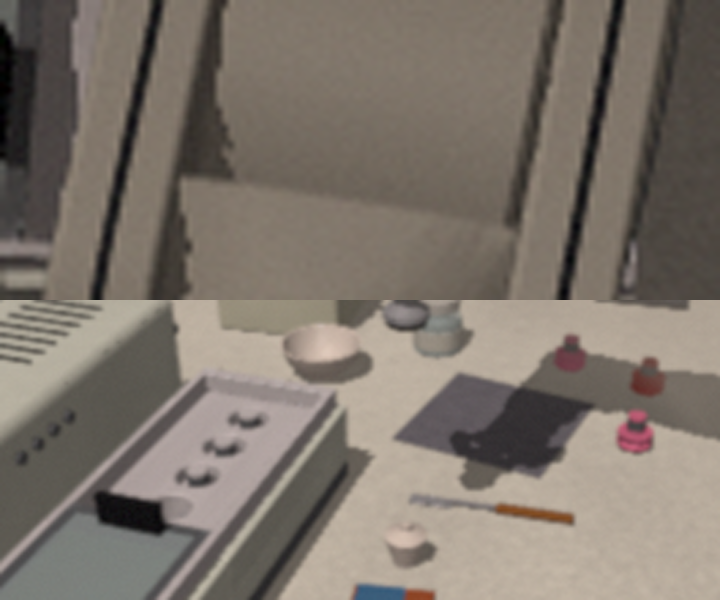

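The side view shows all three hubs sunk in their wells, at (247,418), (224,447) and (198,477). The stop heights match home (TCP 0.148). Returning the press and then shutting the hatch.

```bash
python3 - <<'E'
from press import *
g=np.load("g.npy")
go(g[:2],.20,pi/2); line(g[:2],.075,.1); r=line(g[:2],g[2]-.002,.02,5); st(f"down {r}")
ctrl.gripper_open(); ctrl.hold(.3); line(g[:2],.22,.1)
ctrl.gripper_close()
s=W(0,.015+.045); go(s,.25,A['yaw']); print("touch",line(s,.124,.1,8)); st("beside pull")
print(line(W(0,-.25),.124,.08,12)); o=st("shut")
p=np.array(o['tcp_pos'][:2]); line(p+[0,.012],.124); line(p+[0,.012],.25)
go((.40,-.25),.30,A['yaw']); snap(7)
a=cv2.imread("pics/top7.png")
d=cv2.resize(a[100:200,125:345],(792,300),interpolation=cv2.INTER_CUBIC)
e=cv2.resize(cv2.imread("pics/side7.png")[150:350,100:410],(465,300),interpolation=cv2.INTER_CUBIC)
f=cv2.resize(a[200:270,155:230],(320,300),interpolation=cv2.INTER_CUBIC)
r=np.zeros((300,792,3),np.uint8); r[:,:465]=e; r[:,470:790]=f
cv2.imwrite("pics/v7.png",np.vstack([d,r]))
E
```

```text
down True 68.8 tcp [0.3978 0.2625 0.0551] F [-0.3 -0.8  4.4] w 0.0249
touch False
beside pull 75.0 tcp [0.6487 0.1978 0.1247] F [ 0.2  0.3 -0. ] w -0.0002
True
shut 77.9 tcp [ 0.6321 -0.0694  0.1237] F [0.9 6.4 3.1] w -0.0002
```

View pics/v7.png

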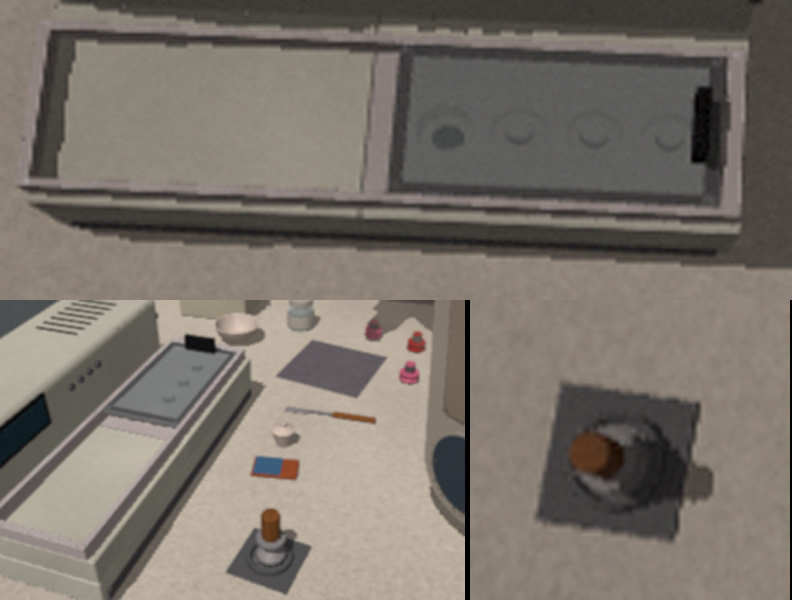

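Press is upright in its rest, the three holders are home under the hatch, and the bystanders have not moved. Total hatch travel works out at about 245 mm, so it should be shut. One firmer push confirms it before I hand in.

```bash
python3 - <<'E'
from rob import *
s=W(0,-.19); go(s,.25,A['yaw']); line(s,.124,.1,8)
print(line(W(0,-.25),.124,.03,20)); o=st("shut")
p=np.array(o['tcp_pos'][:2]); line(p+[0,.012],.124); line(p+[0,.012],.25); go((.40,-.25),.30,A['yaw']); st()
print(ctrl.finish_job())
E
```

```text
True
shut 83.9 tcp [ 0.6322 -0.0693  0.1238] F [0.3 4.2 3.4] w -0.0001
 86.3 tcp [ 0.4006 -0.2498  0.2997] F [ 0.  -0.7 -1.4] w 0.0
the job is handed in; nothing more can be done
None
```

The job is handed in at 86 s: the three holders present are pressed home with the hand press in wells 1–3, the press is upright in its rest, the hatch is shut against the frame, and the last picture shows the bystanders unmoved.

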